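Walk a plaster mould round to face the bench fence

ROBOT

A 7-joint arm with a two-finger parallel gripper is mounted at the origin on the work surface. World frame = base frame: x ahead of the robot, y to its left, z up, the work surface at z = 0. Lengths are in m, angles in rad, forces in N, time in s.
With the tool pointing down it reaches from about 0.425 to 0.825 m from the base axis. Payload 3.6 kg.
Tool frame: the origin (TCP) lies at the centre of the arm's flange, where the gripper is bolted on; the fingertips stand 173 mm ahead of it and the grasp point (between the pads) lies 155 mm ahead of it; z points along the fingers, y is the line along which they close (so a half turn about z gives the same grasp; the last joint's range is limited). The gripper opens to 85 mm and grips with 20 to 120 N. Pads are 22 mm wide; open, the fingers measure 114 mm over their backs; the gripper's body (76 mm by 85 mm) begins 54 mm behind the grasp point. The pads swing forward as they close: fully open they stand 13 mm farther back than shut.
Start: joints at [1.171, 0.615, -0.013, 1.423, 0.008, 1.103, -0.04], TCP at [0.237, -0.605, 0.405] pointing down, gripper open.
Joint ranges: [-3.12, 3.12], [-0.3, 2.06], [-1.34, 1.32], [0.26, 2.42], [-1.36, 4.5], [0.01, 1.98], [-2.84, 2.84]. Speed limits (rad/s): [2.79, 2.79, 3.14, 3.14, 3.14, 3.14, 3.14].

INTERFACE

Orientations are given as a rotation vector (axis times angle).
In Python, from plant import sense, camera, calibration, close_job, look_for, trace, spot_point gives the robot as it stands. The module is installed in compiled form; this text tells all that it offers.
- The arm moves only by the tool send_rows, never from a script. Its arguments are lists of equal length, an entry for each row: "travel": the shift along the world's x, y, z in mm, a list of three; "yaw": the turn about the world's z in rad; "fingers": the opening, from 0 (shut) to 1 (fully open). In form: {"travel": [[x, y, z], ...], "yaw": [yaw, ...], "fingers": [fingers, ...]}. A call has 1 to 10 rows; each row shifts and turns the commanded pose from where the row before left it; what a row does not reach is not made up. A row lasts 1/10 s, in which the tool goes at most 50 mm and 8.59 degrees, less where a joint would pass 70% of its speed; a pose out of reach is approached as far as the arm can. A call is refused whole if a number of a shift passes 50 or a number of a turn 0.15, either way. A call with a gripper value outside its range is refused whole. The fingers move at their own pace and stop on an object; the grip force is fixed at half the most. Time passes only in rows, so rows that do not move let the fingers close. It gives the time, the measured TCP pose, the force, the opening and the grip force at its end, in the units of the state.
- sense(): the state, without advancing time (a new reading comes with each control period).
- camera(name): name is "side" or "top" or "wrist"; returns the picture (384x512x3 uint8, red, green, blue); there is no depth.
- calibration(name): a dict with "fx", "fy", "cx", "cy" (pixels), "eye" and "orientation" of the camera in the world; the wrist camera has in their place "hand_eye" (4x4, takes a point from camera to tool coordinates, whose origin is the TCP and whose axes are the flange's). Camera axes: x right, y down, z forward; pixel columns grow to the right and rows downward; lengths in m; the calibration is good to about 2 mm. A picture is of the moment at which its call begins: read the wrist's pose just before it. calibration takes no time and is no camera call.
- close_job(): hands the job in; it is judged then, once.
Trained networks look in the newest picture that a camera, given by its name, has taken for a name from the list of things; names that differ only in an ending like _2 or _b are one class to them, and where a whole thing is asked for, a point or a joint stands for the part that bears it (a point fixed in the world has none). Each returns a list of dicts, best first, with "p" (0 to 1); they miss things now and then, are a little off and sometimes report something else, mostly with a low value. They report only what shows in the picture. A call takes as long as a camera call. They do not tell look-alikes from the thing itself.
- look_for(camera, query): "xy" ([column, row] in pixels, amid what is visible of it).
- trace(camera, query): "pixels" (384x512 bool, what is visible of it) and "xy" ([column, row] in pixels, amid what is visible of it).
- spot_point(camera, query): "xy" ([column, row] in pixels: a listed point, or the origin of a listed thing).
The state is a dict: "time_s": time; "joint_positions": joint angles; "qvel": joint speeds; "joint_torque": joint torques, N m; "ee_pos": TCP position; "tcp_rot": TCP orientation; "force": force on the tool from outside, world axes, zero at the start; "ft_torque": the same for the moment, N m; "grip_width": opening from 0.0 (shut) to 1.0 (fully open); "gripper_force": force on a finger pad.
Only numpy, scipy, OpenCV 4.12 (cv2) and the standard library are available. Lean on these libraries where they do the work, as an engineer would, in place of code of your own. Each camera call takes 0.05 s, during which the arm holds its last target. There are 200 camera calls.

TASK

Walk the heavy plaster mould block round by pushing its corners in turn with the fingertips until the long side with the pour notch faces the wooden fence, then slide it up so that the whole of that side bears flush on the fence. Plaster edges chip: turn the block clear of the fence, and let it touch the fence only once it is nearly square to it. Only push it, never lift or tip it, and leave everything else on the bench where it is.

Things in the scene. Friction and masses are not known exactly. Their poses are not given: they have to be found in the camera images.
- mould: Off-white plaster block, 110 mm along its x, 150 along its y, 60 high, 1.1 to 1.8 kg, too wide to grip. Origin at the centre of its underside, z up. Its +x side (150 mm long) has the pour notch. It stands on a foot 70 (x) by 106 (y) by 8 mm high, centred; above that its sides are upright. It starts clear of the fence, turned 0.75 to 1.45 rad anticlockwise from above relative to the fence's axes.
- face_left (a point): The +y end of the block's notched side, on its upright edge, half-way up (55, 75, 30 mm from the block's origin). The block slides when pushed with some 5 to 13 N; pushed square to a side near a corner, it turns as well as slides (50 mm of push at 55 mm from the middle turns it about 0.3 to 0.45 rad).
- face_right (a point): The -y end of the notched side, likewise (55, -75, 30 mm). The pour notch between the two is a slot 38 mm wide, cut 32 mm in from the side and 20 mm down from the top, at the middle of the side: seen from above.
- fence: Low wooden fence fixed to the bench, 300 mm long, 14 thick, 40 high, with a flange and ribs behind. Origin on its front face (towards the block) at mid-length, at bench height. x points out of its back, square to the front face, which is the plane x = 0; y runs along it. When done, the block's axes are parallel to the fence's, the same way round, with the block's origin at x = -55 mm.
- tape: Bystander: roll of paper tape lying flat, 110 mm across, 25 mm high. Origin under its centre.
- pot: Bystander: putty jar, 80 mm across, 70 mm high. Origin under its centre.
- plaque: Bystander: red-brown cast plaque lying flat, 50 by 130 mm, 15 mm high. Origin under its centre.
- cup: Bystander: clear plastic cup, 70 mm across, 75 mm high. Origin under its centre.
- spray: Bystander: blue spray can, 52 mm across, 150 mm high. Origin under its centre.
Not all that is in view belongs to the job. Leave any green or pink look-alike of the mould alone.

How it is judged:
By the outcome, as a careful person would: the job done as asked, in the order asked, and still so for the second after the job is handed in, with the robot touching nothing.
It also fails if it takes over 72 s, if anything falls off the work surface, if the arm or the gripper's body presses on something with over 40 N, if the wrist force passes 120 N, or if a joint passes its speed limit or range.

## Working session

There is one attempt and no reset: what is moved stays moved. The work goes in short steps, Python scripts to look and compute and a tool call to move; the robot and the scene stay as the last step left them, time stands still between calls to the robot, and variables do not carry over. Pictures are saved under pics/ and viewed, at most 10 in all, crops included, and the job is handed in when it is done.

Besides the shell and the picture viewer there is one more tool, called after ">>>" as name(argument=value, ...) on one line, values as JSON. send_rows: Moves the arm, as the interface text tells. Its arguments: {"type":"object","properties":{"travel":{"type":"array","items":{"type":"array","items":{"type":"number"}}},"yaw":{"type":"array","items":{"type":"number"}},"fingers":{"type":"array","items":{"type":"number"}}},"required":["travel","yaw","fingers"]}

```bash
mkdir -p pics; ls; cat > h.py <<'E'
import numpy as np, cv2
from plant import *
from scipy.spatial.transform import Rotation as R
def cam(n):
    c=calibration(n); K=np.array([[c['fx'],0,c['cx']],[0,c['fy'],c['cy']],[0,0,1]])
    if 'eye' in c:
        o=np.array(c['orientation'],float); e=np.array(c['eye'])
        Rm=o if o.shape==(3,3) else R.from_rotvec(o).as_matrix()
    else:
        s=sense(); T=np.eye(4);T[:3,:3]=R.from_rotvec(s['tcp_rot']).as_matrix();T[:3,3]=s['ee_pos'];T=T@np.array(c['hand_eye']);Rm=T[:3,:3];e=T[:3,3]
    return K,Rm,e
def unproj(C,xy,z):
    K,Rm,e=C; d=Rm@np.linalg.inv(K)@np.array([xy[0],xy[1],1.]); return e+d*(z-e[2])/d[2]
def proj(C,P):
    K,Rm,e=C; q=(np.atleast_2d(P)-e)@Rm@K.T; return q[:,:2]/q[:,2:]
E
python3 - <<'E'
from h import *
print(calibration('top'));print(calibration('side'))
for n in('top','side'): cv2.imwrite(f'pics/{n}0.png',camera(n)[:,:,::-1])
C=cam('top')
camera('top')
for q,z in(('mould',0),('face_left',.03),('face_right',.03),('fence',0),('tape',0),('pot',0),('plaque',0),('cup',0),('spray',0)):
    for r in spot_point('top',q)[:3]: print(q,round(r['p'],2),np.round(r['xy'],1),np.round(unproj(C,r['xy'],z),3))
print(sense())
E
```

```text
pics
{'fx': 481.5124662015656, 'fy': 481.5124662015656, 'cx': 261.13180142652817, 'cy': 189.54187647205237, 'eye': array([ 0.28803778, -0.00433502,  1.36387942]), 'orientation': array([-2.12627072,  2.14555887, -0.20290709])}
{'fx': 370.09279828256933, 'fy': 370.09279828256933, 'cx': 253.76895080682985, 'cy': 194.99716624625935, 'eye': array([0.14144466, 0.84356888, 0.73840734]), 'orientation': array([-0.57657928,  2.60031369, -1.29677621])}
mould 0.94 [337.7 267.3] [ 0.307 -0.237  0.   ]
mould 0.75 [131.3 254.2] [0.349 0.341 0.   ]
mould 0.72 [228.4 257.8] [0.336 0.069 0.   ]
face_left 0.91 [255.7 273.2] [ 0.293 -0.007  0.03 ]
face_left 0.75 [367.2 292.1] [ 0.239 -0.31   0.03 ]
face_left 0.69 [216.8 182.2] [0.546 0.1   0.03 ]
face_right 0.88 [312.3 282.9] [ 0.265 -0.161  0.03 ]
face_right 0.75 [254.4 141.7] [ 0.664 -0.006  0.03 ]
face_right 0.72 [154.7 231.1] [0.41  0.271 0.03 ]
fence 0.78 [258.6 130.8] [ 0.705 -0.019  0.   ]
tape 0.8 [161.4 169.8] [0.59  0.263 0.   ]
pot 0.79 [343.6 162.1] [ 0.609 -0.266  0.   ]
plaque 0.6 [340.2 204.5] [ 0.484 -0.251  0.   ]
cup 0.96 [179.2 137.6] [0.686 0.213 0.   ]
spray 0.82 [378.7 169.8] [ 0.585 -0.367  0.   ]
{'time_s': 0.6, 'joint_positions': array([ 1.17051495,  0.61486014, -0.01254899,  1.42342361,  0.00811862,
        1.10338838, -0.04039544]), 'qvel': array([ 0.00115928,  0.00027115, -0.00106861, -0.00060636, -0.00287527,
       -0.00148515,  0.0006432 ]), 'joint_torque': array([-2.14481429e-04, -4.68827891e+01,  2.58923220e-01, -1.71252626e+01,
        1.00517424e-02,  1.82512646e-03,  4.02375997e-05]), 'ee_pos': array([ 0.23732184, -0.60509492,  0.40471542]), 'tcp_rot': array([-3.08685726e+00, -5.83738771e-01,  2.40948177e-05]), 'force': array([ 0.49989322,  0.16944076, -0.44940819]), 'ft_torque': array([-0.01830342,  0.0259613 ,  0.0207649 ]), 'gripper_force': 0.0, 'grip_width': 0.9984836853893436}
```

View pics/top0.png

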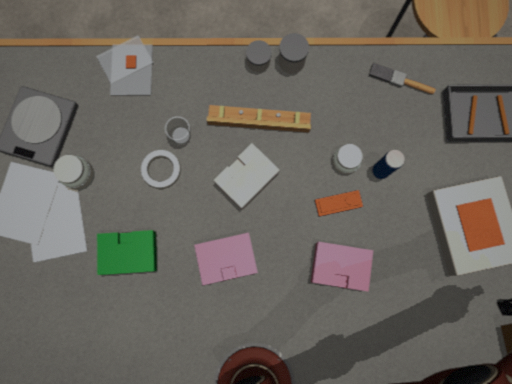

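View pics/side0.png

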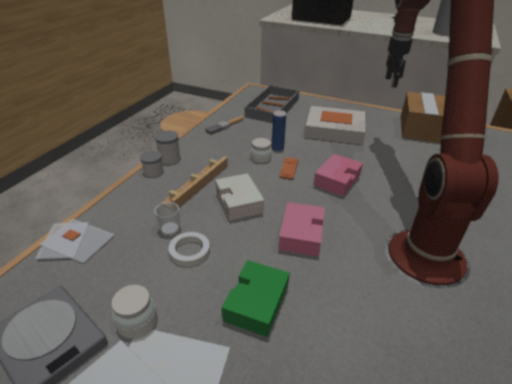

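The off-white mould is at about (246,177) in the top picture, with its notch at (238,160) facing up-left. The fence is at (259,118), running slightly tilted. The green and pink blocks are look-alikes, so I'll leave them. Next I fit the mould and fence poses.

```bash
cat >> h.py <<'E'
from scipy.optimize import minimize
def corners(p,z):
    x,y,t=p;c,s=np.cos(t),np.sin(t)
    L=np.array([[.055,.075],[-.055,.075],[-.055,-.075],[.055,-.075]])@np.array([[c,s],[-s,c]])
    return np.c_[L+[x,y],np.full(4,z)]
def sil(C,p):
    q=proj(C,np.r_[corners(p,.06),corners(p,.008)]).astype(np.float32)
    h=cv2.convexHull(q); m=np.zeros((384,512),np.uint8)
    big=np.zeros((384*4,512*4),np.uint8); cv2.fillConvexPoly(big,np.round((h+.5)*4-.5).astype(np.int32),255)
    return cv2.resize(big,(512,384),interpolation=cv2.INTER_AREA)/255.
def fit(C,mask,p0):
    f=lambda v:np.abs(sil(C,v)-mask).sum()
    best=None
    for k in range(3):
        s=np.array([[0,0,0],[.01,0,0],[0,.01,0],[0,0,.12]])*(1-.3*k)
        r=minimize(f,p0,method='Nelder-Mead',options=dict(initial_simplex=np.array(p0)+s,xatol=1e-5,fatol=.1)); p0=r.x
    return r.x,r.fun,mask.sum()
def mould(n,p0):
    C=cam(n); camera(n); 
    q=proj(C,[[p0[0],p0[1],.04]])[0]
    c=trace(n,'mould')
    c=[r for r in c if np.hypot(*(np.array(r['xy'])-q))<40]
    if not c: print('no mould'); return None
    return fit(C,c[0]['pixels'].astype(float),p0)
E
python3 - <<'E'
from h import *
print(mould('top',[.555,.03,.9]))
C=cam('top');m=trace('top','fence')[0]['pixels']
im=camera('top');hsv=cv2.cvtColor(im,cv2.COLOR_RGB2HSV)
print(m.sum(),hsv[125,230],hsv[130,250],hsv[150,250])
w=((hsv[...,1]>90)&(hsv[...,2]>60)).astype(np.uint8)
for name,mm in(('net',m),('col',w&cv2.dilate(m.astype(np.uint8),np.ones((9,9))))):
    pts=[]
    for c in range(213,306):
        r=np.where(mm[:,c])[0]
        if len(r): pts.append([c,r.max()+.5])
    P=np.array([unproj(C,p,0)[:2] for p in pts])
    vx,vy,x0,y0=cv2.fitLine(P.astype(np.float32),cv2.DIST_HUBER,0,.001,.001).ravel()
    if vy<0:vx,vy=-vx,-vy
    th=np.arctan2(-vx,vy); res=(P-[x0,y0])@[np.cos(th),np.sin(th)]
    rr,cc=np.where(mm); print(name,'theta',th,'pt',x0,y0,'res',res.std(),np.abs(res).max(),'cols',cc.min(),cc.max(), 'ends',unproj(C,pts[0],0),unproj(C,pts[-1],0))
    print([unproj(C,(c,rr[cc==c].mean()),.03)for c in(cc.min()-.5,cc.max()+.5)])
E
```

```text
(array([0.56129648, 0.0163409 , 0.77281966]), np.float64(90.80392156862744), np.float64(2212.0))
2125 [ 15 145  60] [ 30  13 100] [ 75   3 164]
net theta -0.08256944 pt 0.71187997 -0.0203016 res 0.0013806542069048232 0.003296282823571067 cols 206 311 ends [0.72230374 0.1149648  0.        ] [ 0.69925407 -0.1555408   0.        ]
[array([nan, nan, nan]), array([nan, nan, nan])]
col theta -0.10077639 pt 0.71534526 -0.024148272 res 0.0035074048736305798 0.006866057491525448 cols 207 310 ends [0.72536568 0.114987   0.        ] [ 0.70536269 -0.15570039  0.        ]
[array([nan, nan, nan]), array([nan, nan, nan])]<stdin>:17: RuntimeWarning: Mean of empty slice.
  ret = ret.dtype.type(ret / rcount)
```

>>> send_rows(travel=[[17, 45, 0], [17, 45, 0], [17, 45, 0], [17, 45, 0], [17, 45, 0], [17, 45, 0], [17, 45, 0], [17, 45, 0], [17, 45, 0], [17, 45, 0]], yaw=[0.13, 0.13, 0.13, 0.13, 0.13, 0.13, 0.13, 0.13, 0.13, 0.13], fingers=[0, 0, 0, 0, 0, 0, 0, 0, 0, 0])

```text
time_s: 1.8
ee_pos: [0.4077, -0.1533, 0.4052]
tcp_rot: [2.098, 2.337, 0.0]
force: [0.9, -0.1, -0.2]
grip_width: 0.001
gripper_force: 0.0
```

>>> send_rows(travel=[[17, 45, 0], [17, 45, 0], [17, 45, 0], [17, 45, 0], [17, 45, 0], [17, 45, 0], [5, 10, -20], [0, 0, 0], [0, 0, 0]], yaw=[0.13, 0.13, 0.13, 0.13, 0.13, 0, 0, 0, 0], fingers=[0, 0, 0, 0, 0, 0, 0, 0, 0])

```text
time_s: 2.7
ee_pos: [0.5143, 0.1242, 0.3844]
tcp_rot: [-1.249, -2.882, 0.003]
force: [-0.5, -0.3, -0.1]
grip_width: 0.001
gripper_force: 0.0
```

```bash
cat >> h.py <<'E'
def st():
    s=sense();M=R.from_rotvec(s['tcp_rot']).as_matrix()
    print('t',round(s['time_s'],2),'tcp',np.round(s['ee_pos']*1000,1),'toolx',np.round(np.arctan2(M[1,0],M[0,0]),3),'tilt',round(M[2,2],4),'F',np.round(s['force'],1),'w',round(s['grip_width'],2),'q',np.round(s['joint_positions'],2))
E
python3 - <<'E'
from h import *
st(); im=camera('wrist'); cv2.imwrite('pics/w1.png',im[:,:,::-1])
E
```

```text
t 2.7 tcp [514.3 124.2 384.4] toolx 2.323 tilt -1.0 F [-0.5 -0.3 -0.1] w 0.0 q [ 0.13  0.51 -0.62  1.79  0.36  0.96  0.11]
```

View pics/w1.png

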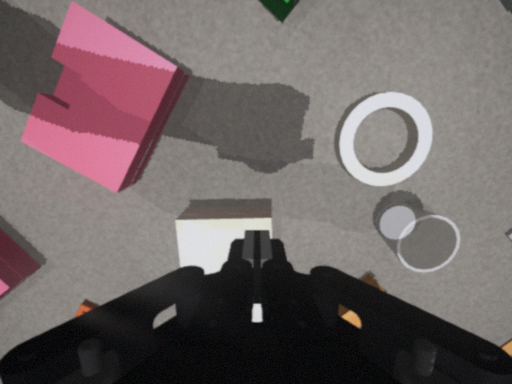

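The wrist view shows the fingertips beside the block's +y end, near the notched-side corner. The tape and cup are clear. I'll descend and make the first corner push.

>>> send_rows(travel=[[0, 0, -46], [0, 0, -46], [0, 0, -46], [0, 0, -46], [0, 0, 0], [5.6, -5.7, 0], [5.6, -5.7, 0], [5.6, -5.7, 0], [5.4, -5.9, 0], [5.1, -6.2, 0]], yaw=[0, 0, 0, 0, 0, 0, 0, 0, 0, -0.056], fingers=[0, 0, 0, 0, 0, 0, 0, 0, 0, 0])

```text
time_s: 3.75
ee_pos: [0.5417, 0.1004, 0.2036]
tcp_rot: [-1.325, -2.848, -0.019]
force: [-2.6, 9.5, 3.0]
grip_width: 0.004
gripper_force: 4.6
```

>>> send_rows(travel=[[4.7, -6.5, 0], [4.3, -6.7, 0], [4, -6.9, 0], [3.6, -7.2, 0]], yaw=[-0.056, -0.056, -0.056, -0.056], fingers=[0, 0, 0, 0])

```text
time_s: 4.15
ee_pos: [0.5594, 0.0734, 0.2037]
tcp_rot: [1.636, 2.682, 0.021]
force: [-0.5, 10.5, 0.8]
grip_width: 0.001
gripper_force: 4.2
```

```bash
python3 - <<'E'
from h import *
st(); print(mould('side',[.58,-.01,.5])); im=camera('top'); cv2.imwrite('pics/t2.png',cv2.resize(im[90:240,150:350,::-1],None,fx=4,fy=4))
print(mould('top',[.58,-.01,.5]))
E
```

```text
t 4.15 tcp [559.4  73.4 203.7] toolx 2.046 tilt -0.9999 F [-0.5 10.5  0.8] w 0.0 q [ 0.08  0.78 -0.4   1.86  0.5   0.59 -0.15]
(array([ 0.57036868, -0.02505017,  0.51487725]), np.float64(767.9921568627451), np.float64(677.0))
(array([ 0.61160863, -0.04157908, -0.01362936]), np.float64(1662.3764705882352), np.float64(617.0))
```

View pics/t2.png

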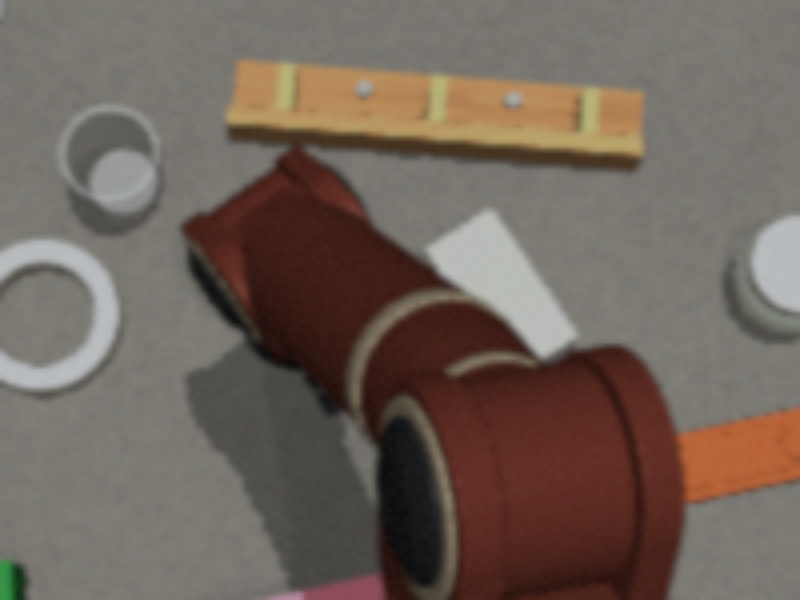

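The arm hides most of the block from above. Its -y end does show, with corners at about crop (488,212) and (577,335). I'll work out the pose from those.

```bash
python3 - <<'E'
from h import *
C=cam('top')
a=unproj(C,(150+488/4,90+212/4),.06);b=unproj(C,(150+577/4,90+335/4),.06)
print(a,b,np.linalg.norm(a-b)); d=(a-b)[:2]; t=np.arctan2(d[1],d[0]); print(t)
m=(a+b)[:2]/2+.075*np.array([-np.sin(t),np.cos(t)]); print(m)
E
```

```text
[ 0.65125158 -0.05559564  0.06      ] [ 0.56286976 -0.11598707  0.06      ] 0.10704424415142122
0.5994307990857467
[ 0.56474773 -0.02386709]
```

>>> send_rows(travel=[[4.3, -6.7, 0], [4, -6.9, 0], [3.7, -7.1, 0], [-7, 14, 0], [-7, 14, 0], [0, 0, 40], [0, 0, 40], [-50, 0, 0], [-50, 0, 0], [0, 0, 0]], yaw=[0, 0, -0.05, 0, 0, 0.15, 0.15, 0.15, 0.15, 0], fingers=[0, 0, 0, 0, 0, 0, 0, 0, 0, 0])

```text
time_s: 5.4
ee_pos: [0.4459, 0.0752, 0.2795]
tcp_rot: [-0.831, -3.016, 0.018]
force: [0.6, -1.4, 0.4]
grip_width: -0.003
gripper_force: 0.0
```

```bash
python3 - <<'E'
from h import *
st(); print(mould('side',[.575,-.04,.45])); im=camera('top'); cv2.imwrite('pics/t3.png',cv2.resize(im[90:240,150:350,::-1],None,fx=4,fy=4))
print(mould('top',[.575,-.04,.45]))
E
```

```text
t 5.4 tcp [445.9  75.2 279.5] toolx 2.604 tilt -0.9998 F [ 0.6 -1.4  0.4] w -0.0 q [ 0.21  0.58 -0.63  2.1   0.57  0.65  0.23]
(array([ 0.57812743, -0.04275925,  0.49261495]), np.float64(260.4980392156863), np.float64(1122.0))
(array([ 0.57217558, -0.04441695,  0.43779227]), np.float64(182.25098039215686), np.float64(2123.0))
```

View pics/t3.png

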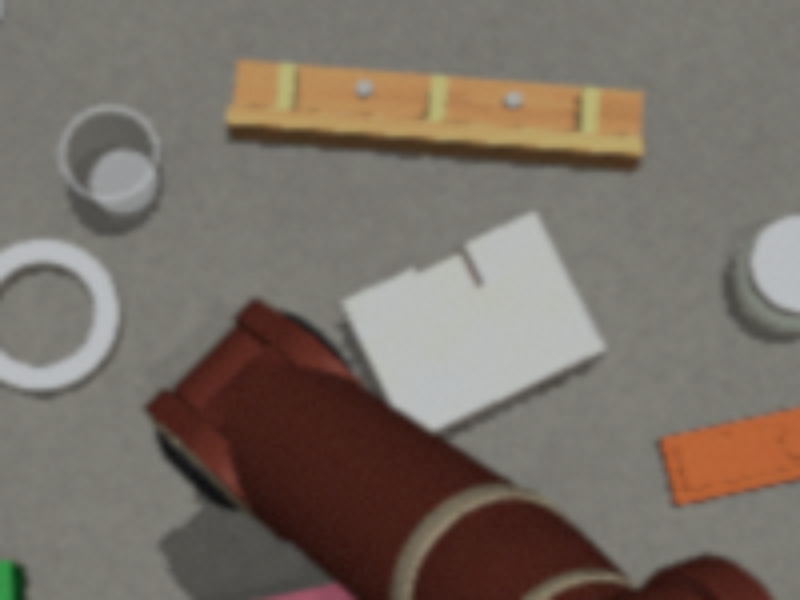

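The block is now at about (0.572, -0.044), turned 0.44 rad, and well clear of the fence. Next I push the back side near its +y end.

>>> send_rows(travel=[[6, -26, 0], [6, -26, 0], [6, -26, 0], [7, -28, 0], [0, 0, -20], [0, 0, -30], [0, 0, -36], [0, 0, 0], [8.2, 3.8, 0], [8.2, 3.8, 0]], yaw=[0.14, 0.14, 0.14, 0.14, 0.14, 0.14, 0.13, 0, 0, 0], fingers=[0, 0, 0, 0, 0, 0, 0, 0, 0, 0])

```text
time_s: 6.65
ee_pos: [0.4973, -0.0221, 0.1956]
tcp_rot: [0.654, -3.069, 0.001]
force: [-7.5, 0.3, -1.6]
grip_width: -0.0
gripper_force: 3.0
```

>>> send_rows(travel=[[7.3, 3.2, 0], [7.5, 2.8, 0], [7.6, 2.4, 0], [7.7, 2.0, 0], [7.8, 1.6, 0]], yaw=[-0.03, -0.05, -0.05, -0.05, -0.05], fingers=[0, 0, 0, 0, 0])

```text
time_s: 7.15
ee_pos: [0.534, -0.0087, 0.1957]
tcp_rot: [0.298, -3.123, -0.003]
force: [-7.0, 3.3, -1.9]
grip_width: 0.004
gripper_force: 3.0
```

```bash
python3 - <<'E'
from h import *
st(); C=cam('top')
a=unproj(C,(207,121.75),.04);b=unproj(C,(310.25,129.5),.04);print('fence top edge',a,b,np.arctan2(-(a-b)[0],(a-b)[1]),(a+b)/2,np.linalg.norm(a-b))
im=camera('top'); cv2.imwrite('pics/t4.png',cv2.resize(im[90:240,150:350,::-1],None,fx=4,fy=4))
print(mould('top',[.59,-.03,.25]))
E
```

```text
t 7.15 tcp [534.   -8.7 195.7] toolx -2.951 tilt -1.0 F [-7.   3.3 -1.9] w 0.0 q [ 0.42  0.85 -0.72  1.93  0.87  0.7   0.92]
fence top edge [0.72082571 0.1286831  0.04      ] [ 0.6959993  -0.16637214  0.04      ] -0.08394382958333868 [ 0.70841251 -0.01884452  0.04      ] 0.29609786423272644
(array([ 0.62397119, -0.04544409,  0.13647929]), np.float64(1896.9254901960785), np.float64(385.0))
```

View pics/t4.png

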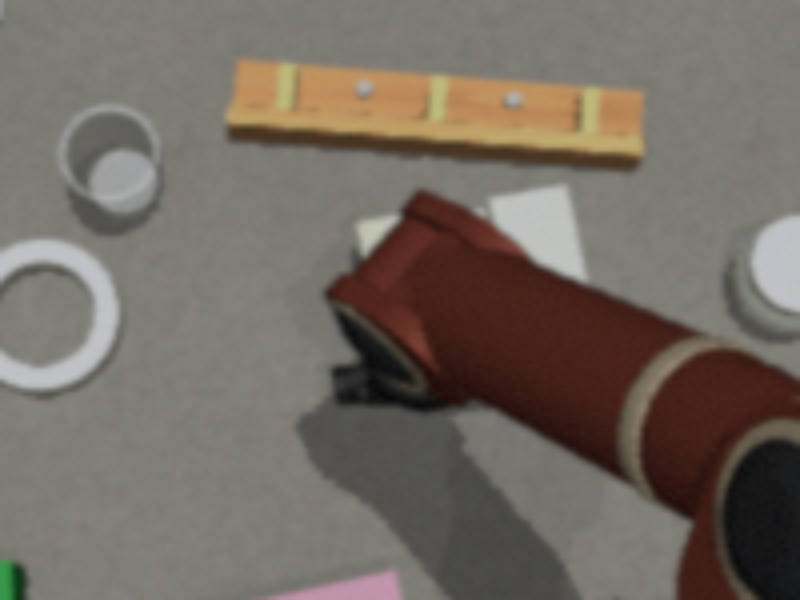

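```bash
cat >> h.py <<'E'
TF=-.083; FO=np.array([.710,-.019]); N=np.array([np.cos(TF),np.sin(TF)]); Y=np.array([-N[1],N[0]])
def infence(p): d=np.array(p[:2])-FO; return np.round([d@N*1000,d@Y*1000],1), (round(p[2]-TF,3) if len(p)>2 else '')
E
python3 - <<'E'
from h import *
C=cam('top')
r=unproj(C,(292.5,136.25),.06);l=unproj(C,(239.25,145.5),.06)
d=(l-r)[:2];t=np.arctan2(-d[0],d[1]);c=(l+r)[:2]/2-.055*np.array([np.cos(t),np.sin(t)])
print(r,l,t,c,np.linalg.norm(d)); print(infence(r[:2]),infence(l[:2]),infence([*c,t]))
E
```

```text
[ 0.67046001 -0.11345764  0.06      ] [0.64463134 0.03604587 0.06      ] 0.17107432015388388 [ 0.60334854 -0.04806914] 0.15171822267648
(array([-31.6, -97.4]), '') (array([-69.7,  49.4]), '') (array([-103.9,  -37.8]), np.float64(0.254))
```

>>> send_rows(travel=[[7.4, 1, 0], [7.5, 0.7, 0], [7.5, 0.3, 0], [7.5, -0.1, 0], [0, 0, 0], [-15, 0, 0], [-20, 0, 0], [-20, 0, 0], [0, -50, 0], [0, 0, 0]], yaw=[-0.05, -0.05, -0.05, -0.05, 0, 0, 0, -0.07, 0, 0], fingers=[0, 0, 0, 0, 0, 0, 0, 1, 1, 1])

```text
time_s: 8.3
ee_pos: [0.5113, -0.0665, 0.1952]
tcp_rot: [0.138, 3.136, -0.015]
force: [0.0, -1.1, -0.0]
grip_width: 0.505
gripper_force: 0.0
```

```bash
python3 - <<'E'
from h import *
st(); 
for n in('top','side'):
    r=mould(n,[.62,-.04,-.03]); print(n,r,infence(r[0]))
im=camera('top'); cv2.imwrite('pics/t5.png',cv2.resize(im[90:240,150:350,::-1],None,fx=4,fy=4))
E
```

```text
t 8.3 tcp [511.3 -66.5 195.2] toolx 3.054 tilt -1.0 F [ 0.  -1.1 -0. ] w 0.51 q [ 0.49  0.81 -0.63  1.99  0.85  0.63  0.76]
top (array([ 0.62868629, -0.05351022, -0.03533025]), np.float64(805.9686274509803), np.float64(1510.0)) (array([-78.2, -41.1]), np.float64(0.048))
side (array([ 0.63322938, -0.05357002,  0.04236575]), np.float64(150.4156862745098), np.float64(1345.0)) (array([-73.6, -40.8]), np.float64(0.125))
```

View pics/t5.png

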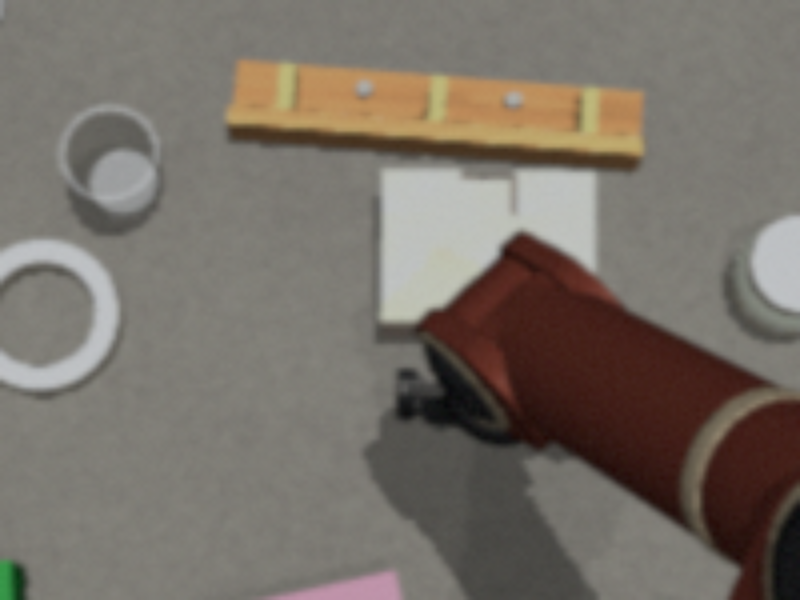

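The block is nearly square now. Its front corners are at crop (381,168) and (597,170), still about 0.06 rad off the fence.

```bash
python3 - <<'E'
from h import *
C=cam('top')
r=unproj(C,(299.25,132.5),.06);l=unproj(C,(245.25,132),.06)
d=(l-r)[:2];t=np.arctan2(-d[0],d[1]);c=(l+r)[:2]/2-.055*np.array([np.cos(t),np.sin(t)])
print(t,c,np.linalg.norm(d)); print(infence(r[:2]),infence(l[:2]),infence([*c,t]))
s=sense();print('tool',infence(s['ee_pos']))
E
```

```text
-0.015811766358541576 [ 0.62747161 -0.05592102] 0.1518294496306135
(array([ -19.2, -115.7]), '') (array([-29.4,  35.8]), '') (array([-79.2, -43.6]), np.float64(0.067))
tool (array([-194.7,  -55.3]), np.float64(0.279))
```

>>> send_rows(travel=[[1, 13, -8], [0, 0, 0], [10, -0.8, 0], [10, -0.8, 0], [10, -0.8, 0], [8, -0.7, 0], [8, -0.7, 0], [6, -0.5, 0], [5, -0.4, 0], [0, 0, 0]], yaw=[0, 0, 0, 0, 0, 0, 0, 0, 0, 0], fingers=[1, 1, 1, 1, 1, 1, 1, 1, 1, 1])

```text
time_s: 9.55
ee_pos: [0.5665, -0.049, 0.1862]
tcp_rot: [-0.117, -3.133, -0.001]
force: [-5.7, 1.8, 2.5]
grip_width: 0.996
gripper_force: 2.8
```

```bash
python3 - <<'E'
from h import *
st();s=sense();print('tool',infence(s['ee_pos']),s['ft_torque']); C=cam('top')
im=camera('top'); cv2.imwrite('pics/t6.png',cv2.resize(im[100:190,200:330,::-1],None,fx=6,fy=6,interpolation=cv2.INTER_CUBIC))
E
```

```text
t 9.55 tcp [566.5 -49.  186.2] toolx 3.067 tilt -1.0 F [-5.7  1.8  2.5] w 1.0 q [ 0.45  0.88 -0.66  1.84  0.8   0.72  0.82]
tool (array([-140.5,  -41.7]), np.float64(0.269)) [0.52750838 0.99210468 0.32130172]
```

View pics/t6.png

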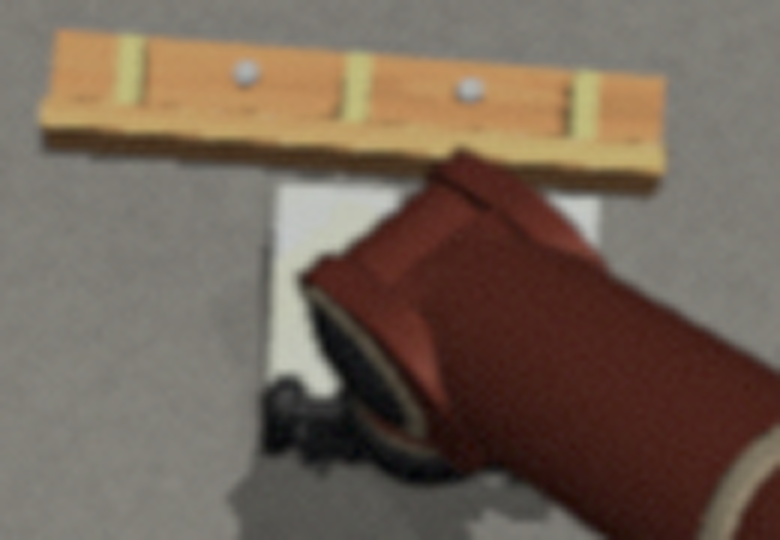

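>>> send_rows(travel=[[2.5, -0.2, 0], [2.5, -0.2, 0], [2.5, -0.2, 0], [2.5, -0.2, 0], [0, 0, 0]], yaw=[-0.01, 0, 0, 0, 0], fingers=[1, 1, 1, 1, 1])

```text
time_s: 10.1
ee_pos: [0.5741, -0.0489, 0.1861]
tcp_rot: [-0.132, -3.125, -0.001]
force: [-11.7, 3.4, 8.2]
grip_width: 0.998
gripper_force: 6.0
```

```bash
python3 - <<'E'
from h import *
st();s=sense();print('tool',infence(s['ee_pos']),s['ft_torque'])
im=camera('top'); cv2.imwrite('pics/t7.png',cv2.resize(im[100:190,200:330,::-1],None,fx=6,fy=6,interpolation=cv2.INTER_CUBIC))
E
```

```text
t 10.1 tcp [574.1 -48.9 186.1] toolx 3.057 tilt -0.9999 F [-11.7   3.4   8.2] w 1.0 q [ 0.44  0.89 -0.67  1.81  0.79  0.74  0.82]
tool (array([-133. ,  -41.1]), np.float64(0.269)) [0.62911616 2.14171015 0.11095317]
```

View pics/t7.png

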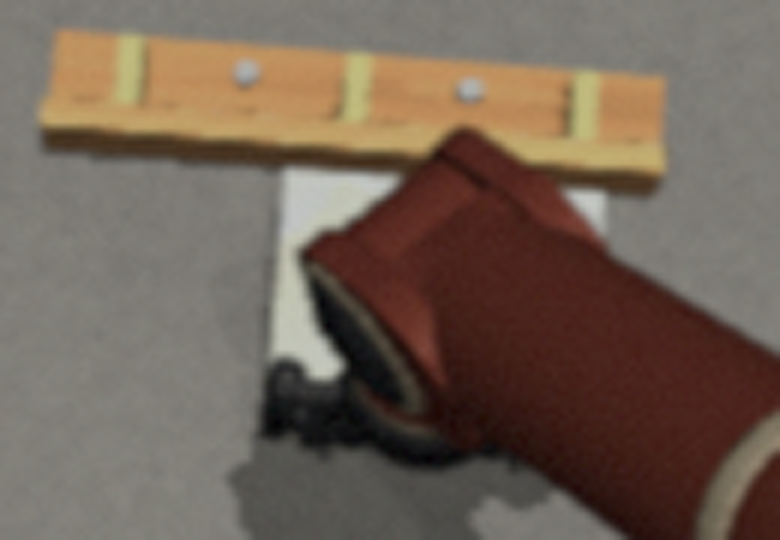

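>>> send_rows(travel=[[2.5, -0.2, 0], [2.5, -0.2, 0], [2.5, -0.2, 0], [2, -0.2, 0], [0, 0, 0]], yaw=[0, 0, 0, 0, 0], fingers=[1, 1, 1, 1, 1])

```text
time_s: 10.65
ee_pos: [0.5835, -0.0503, 0.186]
tcp_rot: [-0.133, -3.125, 0.001]
force: [-11.9, 2.0, 7.0]
grip_width: 0.997
gripper_force: 6.1
```

>>> send_rows(travel=[[2, -0.2, 0], [2, -0.2, 0], [0, 0, 0]], yaw=[0, 0, 0], fingers=[1, 1, 1])

```text
time_s: 10.95
ee_pos: [0.5874, -0.0508, 0.186]
tcp_rot: [-0.133, -3.124, 0.002]
force: [-11.9, 2.5, 7.8]
grip_width: 1.0
gripper_force: 6.3
```

```bash
python3 - <<'E'
from h import *
st();s=sense();print('tool',infence(s['ee_pos']),s['ft_torque'])
C=cam('top');r=unproj(C,(301,131.8),.06);l=unproj(C,(247.5,128),.06);print('before',infence(r[:2]),infence(l[:2]))
E
```

```text
t 10.95 tcp [587.4 -50.8 186. ] toolx 3.056 tilt -0.9999 F [-11.9   2.5   7.8] w 1.0 q [ 0.44  0.91 -0.67  1.77  0.78  0.77  0.84]
tool (array([-119.5,  -41.9]), np.float64(0.269)) [0.38853194 2.12867644 0.00368373]
before (array([ -16.8, -120.5]), '') (array([-17.3,  30.4]), '')
```

>>> send_rows(travel=[[1.5, -0.1, 0], [1.5, -0.1, 0], [0, 0, 0]], yaw=[0, 0, 0], fingers=[1, 1, 1])

```text
time_s: 11.25
ee_pos: [0.5903, -0.0511, 0.186]
tcp_rot: [-0.134, -3.124, 0.002]
force: [-13.4, 2.0, 8.4]
grip_width: 1.002
gripper_force: 6.5
```

>>> send_rows(travel=[[1, -0.1, 0], [1, -0.1, 0], [0, 0, 0]], yaw=[0, 0, 0], fingers=[1, 1, 1])

```text
time_s: 11.55
ee_pos: [0.5921, -0.0514, 0.1859]
tcp_rot: [-0.134, -3.123, 0.003]
force: [-13.7, 1.7, 9.0]
grip_width: 0.999
gripper_force: 6.8
```

>>> send_rows(travel=[[1, -0.1, 0], [1, -0.1, 0], [0, 0, 0]], yaw=[0, 0, 0], fingers=[1, 1, 1])

```text
time_s: 11.85
ee_pos: [0.593, -0.0513, 0.1859]
tcp_rot: [-0.134, -3.119, 0.004]
force: [-15.7, 2.1, 11.6]
grip_width: 1.005
gripper_force: 8.4
```

>>> send_rows(travel=[[1, -0.1, 0], [1, -0.1, 0], [0, 0, 0]], yaw=[0, 0, 0], fingers=[1, 1, 1])

```text
time_s: 12.15
ee_pos: [0.5936, -0.0512, 0.1859]
tcp_rot: [-0.133, -3.115, 0.005]
force: [-21.6, 2.7, 14.9]
grip_width: 0.999
gripper_force: 10.4
```

```bash
python3 - <<'E'
from h import *
st();s=sense();print('tool',infence(s['ee_pos']),s['ft_torque'])
E
```

```text
t 12.15 tcp [593.6 -51.2 185.9] toolx 3.056 tilt -0.9997 F [-21.6   2.7  14.9] w 1.0 q [ 0.44  0.92 -0.67  1.75  0.78  0.79  0.86]
tool (array([-113.3,  -41.8]), np.float64(0.269)) [ 0.30329118  3.63033791 -0.10190884]
```

>>> send_rows(travel=[[1, -0.1, 0], [1, -0.1, 0], [0, 0, 0], [0, 0, 0]], yaw=[0, 0, 0, 0], fingers=[1, 1, 1, 1])

```text
time_s: 12.55
ee_pos: [0.5942, -0.0511, 0.1858]
tcp_rot: [-0.133, -3.111, 0.006]
force: [-24.3, 2.6, 16.9]
grip_width: 1.0
gripper_force: 12.2
```

>>> send_rows(travel=[[-4, 0.3, 0], [-10, 0.8, 0], [-20, 2, 0], [-30, 2, 0], [-30, 2, 0], [-10, 0, 45], [0, 0, 45], [0, -50, 20], [0, -50, 0], [0, -50, 0]], yaw=[0, 0, 0, 0, 0, 0, 0, 0, 0, 0], fingers=[1, 1, 1, 1, 1, 1, 1, 1, 1, 1])

```text
time_s: 13.55
ee_pos: [0.4995, -0.1946, 0.2968]
tcp_rot: [0.136, 3.135, -0.002]
force: [1.7, -0.1, -0.4]
grip_width: 1.003
gripper_force: 0.0
```

>>> send_rows(travel=[[0, -50, 0], [0, -50, 0], [0, 0, 0]], yaw=[0, 0, 0], fingers=[1, 1, 1])

```text
time_s: 13.85
ee_pos: [0.4971, -0.303, 0.2939]
tcp_rot: [-0.163, -3.136, 0.01]
force: [-0.8, 0.2, -1.0]
grip_width: 1.001
gripper_force: 0.0
```

```bash
python3 - <<'E'
from h import *
st()
for n in('top','side'):
    r=mould(n,[.652,-.056,-.083]); print(n,r,infence(r[0]))
im=camera('top'); b=camera('side')
A=cv2.resize(im[105:180,200:330,::-1],(780,450),interpolation=cv2.INTER_CUBIC)
cv2.imwrite('pics/t8.png',A)
E
```

```text
t 13.85 tcp [ 497.1 -303.   293.9] toolx 3.038 tilt -1.0 F [-0.8  0.2 -1. ] w 1.0 q [ 0.98  0.77 -0.81  1.74  0.68  0.94  1.36]
top (array([ 0.65323595, -0.05995718, -0.09028438]), np.float64(91.8156862745098), np.float64(2203.0)) (array([-53.2, -45.5]), np.float64(-0.007))
side (array([ 0.65911919, -0.06064977, -0.02159137]), np.float64(139.83529411764707), np.float64(1336.0)) (array([-47.3, -45.7]), np.float64(0.061))
```

View pics/t8.png

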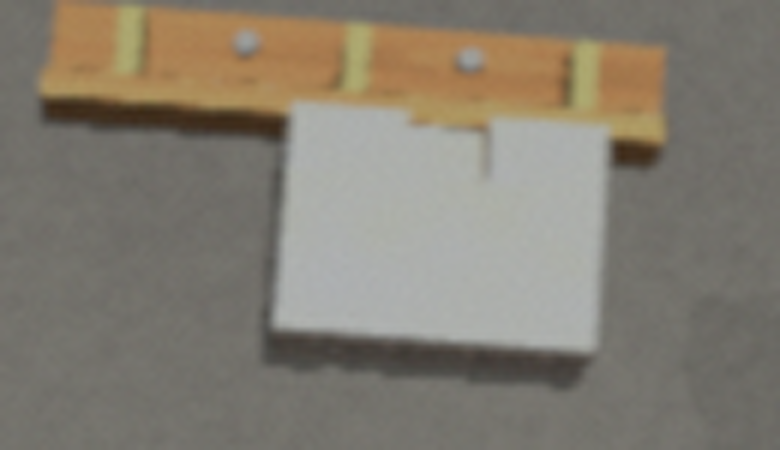

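The picture shows the notched side, crop (290,102) to (610,125), parallel to the fence and seated on it. The pressing moment was balanced, which also points to flush contact. The arm is clear, so I'm handing in.

```bash
python3 -c "
from plant import *
print(close_job())"
```

```text
the job is handed in; nothing more can be done
None
```

The mould was turned clear of the fence and pushed up so its notched side bears on it, square to within about 0.01 rad by the top camera; the arm is clear, nothing else was touched, and the job is handed in at about 14 s (no verdict was returned).

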